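Lock a stone in the seal-carving vise with the T-key

ROBOT

A 6-joint arm with a two-finger parallel gripper is mounted at the origin on the work surface. World frame = base frame: x ahead of the robot, y to its left, z up, the work surface at z = 0. Lengths are in m, angles in rad, forces in N, time in s.
With the tool pointing down it reaches from about 0.35 to 0.975 m from the base axis. Payload 4.9 kg.
Tool frame: the origin (TCP) lies midway between the tips of the shut fingers; the grasp point (between the pads) lies 19 mm behind it (ctrl.tcp_to_grasp is the distance from the TCP to the grasp point, in m); z points along the fingers, y is the line along which they close (so a half turn about z gives the same grasp; the last joint's range is limited). The gripper opens to 85 mm and grips with 20 to 120 N. Pads are 22 mm wide; open, the fingers measure 114 mm over their backs; the gripper's body (76 mm by 85 mm) begins 54 mm behind the grasp point. The pads swing forward as they close: fully open they stand 13 mm farther back than shut.
Start: joints at [-1.236, 0.053, 1.613, -0, 1.476, -0.119], TCP at [0.274, -0.562, 0.231] pointing down, gripper open.
Joint ranges: [-3.01, 3.01], [-1.01, 2.22], [0.06, 2.58], [-1.02, 4.17], [0.09, 2.62], [-3.14, 3.14]. Speed limits (rad/s): [2.57, 2.57, 3.14, 3.14, 3.14, 3.14].

INTERFACE

Orientations are given as a rotation vector (axis times angle).
In Python, from station import ctrl gives the robot as it stands.
- The arm moves only by the shell command python3 jog.py 'ROWS' [FORCE]. ROWS is rows parted by semicolons, their numbers by spaces, 1 to 20 of them, each of 7 numbers: the finger opening in m, then dx, dy, dz in m, then a rotation vector rx, ry, rz in rad; each row is the pose to reach, as a shift and turn from the pose commanded when the command began, along the tool's axes at that moment; what a row does not reach only later rows make up. A row lasts 1/12 s, in which the tool goes at most 0.0417 m and 0.125 rad, less where a joint would pass 70% of its speed; a pose out of reach is approached as far as the arm can. The fingers move at their own pace and stop on an object; FORCE is the grip in N (left out, the last holds). Time passes only in rows, so rows that do not move let the fingers close. It prints the time, the measured TCP pose, the force, the opening and the grip force at its end.
- ctrl.get_obs(): the state, without advancing time (a new reading comes with each control period).
- ctrl.get_image(name): name is "scene" or "top"; returns the picture (480x640x3 uint8, red, green, blue); there is no depth.
- ctrl.camera_params(name): a dict with "fx", "fy", "cx", "cy" (pixels), "T" (4x4, takes a point from camera to world coordinates). Camera axes: x right, y down, z forward; pixel columns grow to the right and rows downward; lengths in m; the calibration is good to about 2 mm. A picture is of the moment at which its call begins. camera_params takes no time and is no camera call.
- ctrl.finish_job(): hands the job in; it is judged then, once.
The state is a dict: "t": time; "q": joint angles; "dq": joint speeds; "effort": joint torques, N m; "tool_pos": TCP position; "tool_rot": TCP orientation; "contact_force": force on the tool from outside, world axes, zero at the start; "wrist_torque": the same for the moment, N m; "opening": finger opening in m; "grip_force": force on a finger pad.
Only numpy, scipy, OpenCV 4.12 (cv2) and the standard library are available. Lean on these libraries where they do the work, as an engineer would, in place of code of your own. Each camera call takes 0.05 s, during which the arm holds its last target. There are 200 camera calls.

TASK

Push the steel jaw of the brass carving vise fully home so that the red-brown stone is nipped squarely against the stop. Then take the black-handled T-key from its wooden holder, pass its head lengthwise down through the slot in the jaw and bed until the collar seats on the jaw, and turn it a quarter turn to lock it, leaving it there with the stone still clamped. Leave the jar and the two other seals standing where they are.

Things in the scene. Friction and masses are not known exactly. Their poses are not given: they have to be found in the camera images.
- vise: Fixed brass bed, 220 mm along its x, 120 mm wide (y), flat top 50 mm above the table. Origin: centre of the underside. A stop block (110 mm wide, 38 mm tall) stands on top at the +x end, inner face at x = +85 mm. The top is a plate 12 mm thick, hollow below (clear down to 6 mm above the table), with one slot centred at x = -10 mm, y = 0: 17 mm along x, 56 mm along y.
- jaw (a joint): Slide of the steel jaw along the vise's +x, in m: 0 open, about 0.045 with the stone nipped against the stop (limit 0.050). Stays where left; about 4 N to slide, about 8 N when also pushing the stone. Only when home does its slot lie over the bed's. Jaw: plate 95 x 104 mm, 10 mm thick, on the bed, with an upright front face (12 mm thick, top 90 mm above the table) towards the stone.
- jaw_push (a point): Point on the outer (-x) face of the jaw's upright rear lip, mid-width, 68 mm above the table: push here towards the vise's +x. The lip is 10 mm thick, 104 mm wide; its top is 85 mm and the bed's top 50 mm above the table.
- jaw_slot (a point): Centre of the slot (17 mm along the vise's x, 56 mm along its y, through) at the level of the jaw plate's top, 60 mm above the table; it moves with the jaw, 45 mm ahead of (+x of) jaw_push.
- bed_slot (a point): Centre of the slot in the bed, at the bed's top, 50 mm above the table.
- stone: Red-brown seal stone block with a paler band, 45 mm (x) x 90 mm (y) x 45 mm (z), about 0.45 kg, lying loose on the bed between jaw and stop, long side across the vise. Origin: centre of its underside.
- holder: Dark wooden block fixed to the table, 64 mm (x) x 95 mm (y) x 45 mm tall, with a slot 18 x 57 mm (long along y) in which the key stands. Origin: centre of the underside.
- key: T-key, 110 mm tall, 0.15 kg, upright in the holder. Origin: centre of its head's underside. Head 50 (x) x 12 (y) x 15 mm; shank 11 mm thick; brass collar 32 mm wide, underside at z = 40 mm, rests on holder, later on jaw (head then 3 mm clear below bed plate). Black handle bar 70 (x) x 12 (y) mm, z 85 to 110. Head along vise y passes the slot, along vise x locked. Turns either way; no stop.
- paste_jar: White ceramic jar with blue cap, 64 mm in diameter, 60 mm tall, a bystander. Origin: centre of underside.
- seal_a: Olive seal with red top, 36 x 36 x 65 mm, standing, a bystander. Origin: centre of underside.
- seal_b: Pink seal with red top, 42 x 36 x 60 mm, standing, a bystander. Origin: centre of underside.

How it is judged:
By the outcome, as a careful person would: the job done as asked, in the order asked, and still so for the second after the job is handed in, with the robot touching nothing.
It also fails if it takes over 64 s, if anything falls off the work surface, if the arm or the gripper's body presses on something with over 40 N, if the wrist force passes 120 N, or if a joint passes its speed limit or range.

## Working session

There is one attempt and no reset: what is moved stays moved. The work goes in short steps, Python scripts to look and compute and a shell command to move; the robot and the scene stay as the last step left them, time stands still between calls to the robot, and variables do not carry over. Pictures are saved under pics/ and viewed, at most 10 in all, crops included, and the job is handed in when it is done.

```bash
ls; mkdir -p pics
python3 - <<'E'
from station import ctrl
import cv2
for n in("scene","top"):
    cv2.imwrite(f"pics/{n}0.png",ctrl.get_image(n)[:,:,::-1]); p=ctrl.camera_params(n); print(n,p)
o=ctrl.get_obs();print(o["t"],o["tool_pos"],o["tool_rot"],o["opening"])
E
```

```text
jog.py
pics
station.py
scene {'fx': 510.61153307968084, 'fy': 510.61153307968084, 'cx': 322.4024570427071, 'cy': 242.0898043299997, 'T': array([[-0.82452807,  0.46879884, -0.31682977,  0.86607691],
       [ 0.56565346,  0.69656993, -0.44139155,  0.37364484],
       [ 0.01377024, -0.54315558, -0.83951915,  0.76601479],
       [ 0.        ,  0.        ,  0.        ,  1.        ]])}
top {'fx': 474.63120752263853, 'fy': 474.63120752263853, 'cx': 325.1154633174919, 'cy': 241.98877022613985, 'T': array([[ 0.00556161, -0.99528067,  0.09687857,  0.48813735],
       [-0.99985229, -0.00395918,  0.01672493, -0.01364026],
       [-0.01626244, -0.09695728, -0.99515568,  1.04824842],
       [ 0.        ,  0.        ,  0.        ,  1.        ]])}
0.1 [ 0.27380776 -0.56120324  0.23017072] [-3.05926648e+00 -7.06295996e-01  3.29782591e-04] 0.08531275236430533
```

View pics/scene0.png

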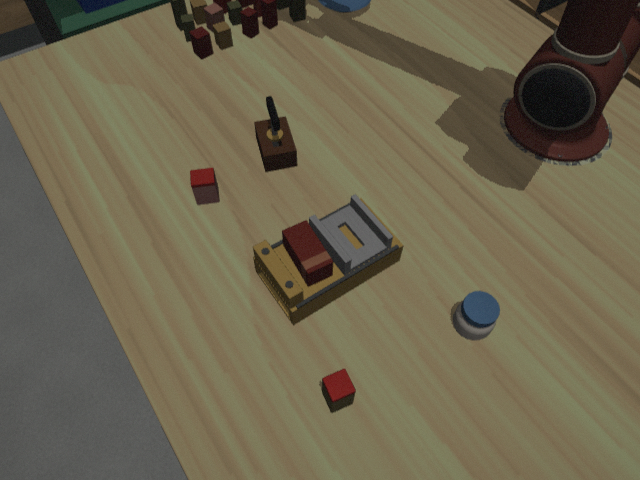

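View pics/top0.png

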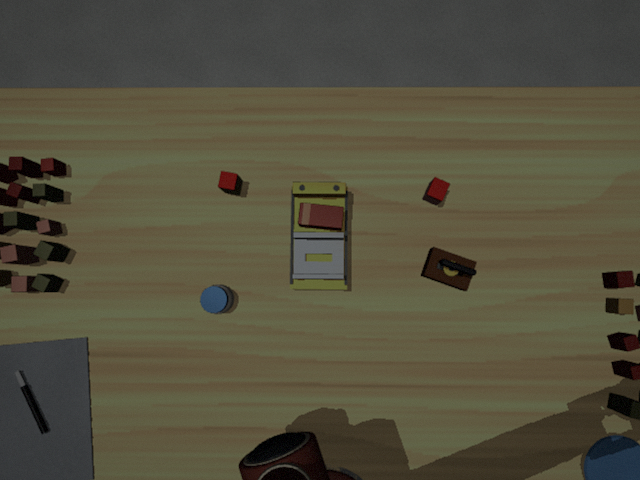

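The scene view shows the vise near (330,260) with the jaw towards the robot and the key holder near (276,145). In the top view the vise is at (320,236), the holder at (449,268), the jar at (216,299) and the two seals at (230,182) and (437,190). Next I'll enlarge crops of both views.

Run:
```python
import cv2
for n,(x,y,w,h),k in(("top",(284,172,200,130),4),("scene",(245,85,165,240),2.5)):
    im=cv2.imread(f"pics/{n}0.png")[y:y+h,x:x+w]
    im=cv2.convertScaleAbs(im,alpha=1.6)
    im=cv2.resize(im,None,fx=k,fy=k,interpolation=cv2.INTER_CUBIC)
    for i in range(0,w,20): cv2.putText(im,str(x+i),(int(i*k),9),0,.33,(255,255,255));cv2.line(im,(int(i*k),10),(int(i*k),14),(255,255,255))
    for i in range(0,h,20): cv2.putText(im,str(y+i),(0,int(i*k)+4),0,.33,(255,255,255))
    cv2.imwrite(f"pics/{n}0c.png",im)
```

```text
(no output)
```

View pics/top0c.png

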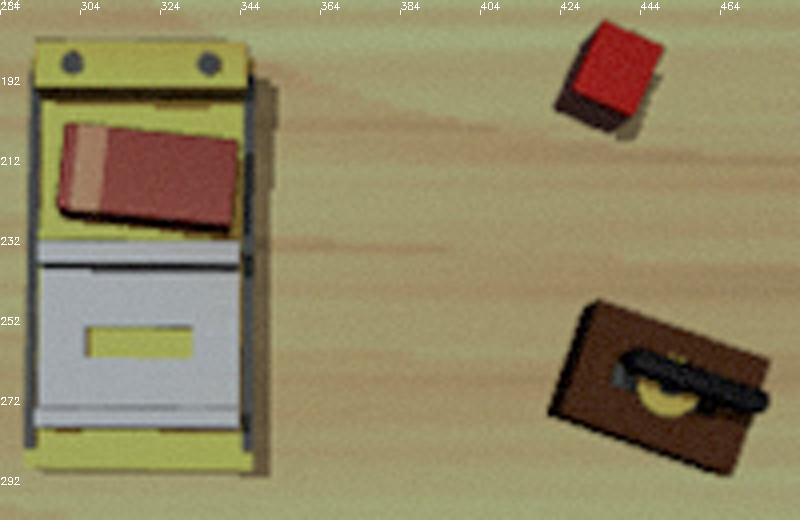

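View pics/scene0c.png

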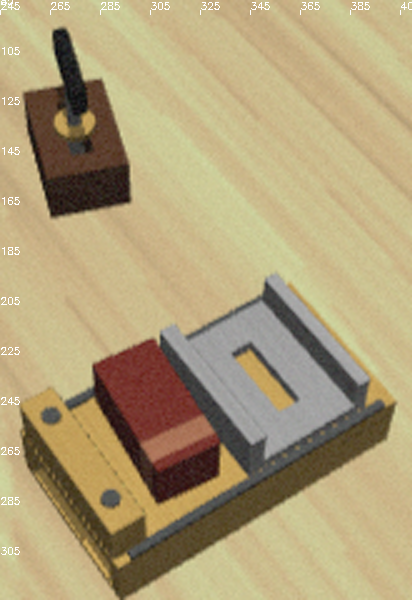

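The top crop shows these pixels (crop coordinates ÷4, plus 284 and 172):
- **Jaw slot corners:** (86,326), (193,326), (193,357) and (86,357).
- **Lip outer top edge:** (35,428) to (240,428).
- **Handle:** (632,362) to (760,400).

The scene crop (÷2.5, plus 245 and 85) shows:
- **Slot corners:** (232,352), (250,344), (298,405) and (280,410).
- **Lip outer top edge:** (279,274) to (369,381).
- **Handle top:** about (61,30) to (80,108).

The stone is skewed by about 6°. Now I'll triangulate.

```bash
cat > h.py <<'E'
import numpy as np
from scipy.spatial.transform import Rotation as R
from station import ctrl
P={n:ctrl.camera_params(n) for n in("scene","top")}
def ray(n,u,v):
    p=P[n];d=p["T"][:3,:3]@[(u-p["cx"])/p["fx"],(v-p["cy"])/p["fy"],1];return p["T"][:3,3],d/np.linalg.norm(d)
def atz(n,u,v,z): o,d=ray(n,u,v);return o+d*(z-o[2])/d[2]
def tri(s,t):
    A=np.zeros((3,3));b=np.zeros(3);rs=[ray("scene",*s),ray("top",*t)]
    for o,d in rs: M=np.eye(3)-np.outer(d,d);A+=M;b+=M@o
    x=np.linalg.solve(A,b);return x,[np.linalg.norm((np.eye(3)-np.outer(d,d))@(x-o))*1e3 for o,d in rs]
T=lambda x,y:(284+x/4,172+y/4)
S=lambda x,y:(245+x/2.5,85+y/2.5)
def to(target,yaw=None):
    "delta in tool axes from the measured pose; yaw = world angle wanted for tool y (mod pi)"
    o=ctrl.get_obs();Rt=R.from_rotvec(o["tool_rot"]);d=Rt.inv().apply(np.array(target)-o["tool_pos"])
    print("tool delta",d.round(4),"pos",o["tool_pos"].round(4))
    if yaw is not None:
        y=Rt.apply([0,1,0]);a=np.arctan2(y[1],y[0]);e=(yaw-a+np.pi/2)%np.pi-np.pi/2;print("tool y at",a,"rz needed",-e,"q6",o["q"][5])
E
python3 - <<'E'
from h import *
np.set_printoptions(precision=4,suppress=True)
pts={"slot":(S(265,378),T(139.5,341.5)),"lipL":(S(369,381),T(35,428)),"lipR":(S(279,274),T(240,428)),
"face inL?":(S(265,434),T(37,241)),"stoneFR":(S(95,365),T(237,140)),
"holdA":(S(25,94),T(770,358)),"holdB":(S(102,80),T(732,474)),"holdC":(S(130,155),T(552,412)),"holdD":(S(49,178),T(600,300)),
"hEnd1":(S(61,31),T(763,400)),"hEnd2":(S(78,104),T(630,362)),"hmid":(S(69,66),T(697,381))}
for k,v in pts.items(): x,r=tri(*v);print(k,x,np.round(r,1),"r",np.hypot(*x[:2]).round(3))
for n,z,l in(("slot@60",.06,[(86,326),(193,326),(193,357),(86,357)]),("lip@85",.085,[(35,428),(240,428),(240,408),(35,408)]),("front",.09,[(37,241),(239,241)]),("bedrear",.05,[(27,470),(252,470)]),("stop",.088,[(36,41),(247,41),(247,89),(36,89)]),("hold",.045,[(770,358),(732,474),(552,412),(600,300)]),("handle",.115,[(630,354),(763,391),(763,409),(622,368)])):
    q=np.array([atz("top",*T(*a),z) for a in l]);print(n,q[:,:2].tolist() if 0 else q[:,:2].round(4).tolist(),q.mean(0))
for a,b in((T(36,41),T(247,41)),(T(35,428),T(240,428))):print(np.degrees(np.arctan2((b[1]-a[1]),b[0]-a[0])))
o=ctrl.get_obs();print(R.from_rotvec(o["tool_rot"]).as_matrix())
E
```

```text
slot [0.5519 0.0164 0.055 ] [0.7 0.7] r 0.552
lipL [0.5067 0.0681 0.0778] [0.4 0.4] r 0.511
lipR [ 0.5057 -0.035   0.0804] [1.7 1.7] r 0.507
face inL? [0.5975 0.0692 0.0985] [3.6 3.6] r 0.601
stoneFR [ 0.6524 -0.0336  0.092 ] [0.8 0.8] r 0.653
holdA [ 0.545  -0.3157  0.0421] [1.3 1.3] r 0.63
holdB [ 0.4847 -0.2951  0.0413] [0.4 0.4] r 0.567
holdC [ 0.5175 -0.1993  0.0583] [1.3 1.3] r 0.555
holdD [ 0.5755 -0.2267  0.0439] [0.9 0.9] r 0.619
hEnd1 [ 0.5205 -0.2907  0.1125] [1.1 1.1] r 0.596
hEnd2 [ 0.5412 -0.2309  0.0976] [1. 1.] r 0.588
hmid [ 0.5308 -0.2612  0.1058] [0. 0.] r 0.592
slot@60 [[0.56, 0.0438], [0.5603, -0.0121], [0.5441, -0.0121], [0.5438, 0.0437]] [0.552  0.0158 0.06  ]
lip@85 [[0.5063, 0.0677], [0.5068, -0.0361], [0.5169, -0.0361], [0.5164, 0.0678]] [0.5116 0.0159 0.085 ]
front [[0.6011, 0.0674], [0.6015, -0.0353]] [0.6013 0.0161 0.09  ]
bedrear [[0.485, 0.0746], [0.4857, -0.0432]] [0.4853 0.0157 0.05  ]
stop [[0.705, 0.0694], [0.7052, -0.0393], [0.6802, -0.0393], [0.6799, 0.0691]] [0.6926 0.015  0.088 ]
hold [[0.5458, -0.3157], [0.485, -0.2943], [0.5169, -0.2009], [0.5761, -0.227]] [ 0.5309 -0.2595  0.045 ]
handle [[0.5434, -0.2264], [0.5256, -0.2908], [0.5169, -0.2906], [0.5366, -0.2223]] [ 0.5306 -0.2575  0.115 ]
0.0
0.0
[[ 0.8988  0.4384 -0.0006]
 [ 0.4384 -0.8988  0.0018]
 [ 0.0002 -0.0019 -1.    ]]
```

The measurements agree with the given sizes:
- **Vise:** origin is at (0.595, 0.0157), with yaw about 0.
- **Jaw:** the lip's outer face is at x = 0.507 and must end at 0.540, a travel of about 33 mm.
- **Key:** at (0.5306, −0.2585), with the handle about 15–19° off y.

I'll push the jaw first, with the fingers shut.

Run:
```python
from h import *
to([.470,.0157,.2],-np.pi/2)
```

```text
tool delta [ 0.4292 -0.4325  0.0311] pos [ 0.2738 -0.5612  0.2302]
tool y at -1.1170051388369249 rz needed 0.4537911879579717 q6 -0.11897858280560314
```

```bash
python3 jog.py '0 .43 -.4325 .031 0 0 .454;0 .43 -.4325 .031 0 0 .454;0 .43 -.4325 .031 0 0 .454;0 .43 -.4325 .031 0 0 .454;0 .43 -.4325 .031 0 0 .454;0 .43 -.4325 .031 0 0 .454;0 .43 -.4325 .031 0 0 .454;0 .43 -.4325 .031 0 0 .454;0 .43 -.4325 .031 0 0 .454;0 .43 -.4325 .031 0 0 .454;0 .43 -.4325 .031 0 0 .454;0 .43 -.4325 .031 0 0 .454;0 .43 -.4325 .031 0 0 .454;0 .43 -.4325 .031 0 0 .454;0 .43 -.4325 .031 0 0 .454;0 .43 -.4325 .031 0 0 .454;0 .43 -.4325 .031 0 0 .454;0 .43 -.4325 .031 0 0 .454;0 .43 -.4325 .031 0 0 .454;0 .43 -.4325 .031 0 0 .454'
python3 - <<'E'
from h import *
to([.472,.0157,.063],-np.pi/2)
E
```

```text
t: 1.77
tool_pos: [0.4707, 0.0144, 0.2003]
tool_rot: [3.141, -0.004, 0.0]
contact_force: [-0.6, -0.2, 0.2]
opening: -0.0001
grip_force: 0.0
tool delta [ 0.0013 -0.0013  0.1373] pos [0.4707 0.0144 0.2003]
tool y at -1.5730366718698 rz needed -0.0022403450749033382 q6 1.4455345245218754
```

```bash
python3 jog.py '0 .001 -.0015 .04 0 0 0;0 .001 -.0015 .08 0 0 0;0 .001 -.0015 .11 0 0 0;0 .001 -.0015 .13 0 0 0;0 .001 -.0015 .137 0 0 0;0 .001 -.0015 .137 0 0 0;0 .001 -.0015 .137 0 0 0' && python3 jog.py '0 .005 0 0 0 0 0;0 .010 0 0 0 0 0;0 .015 0 0 0 0 0;0 .018 0 0 0 0 0;0 .021 0 0 0 0 0;0 .024 0 0 0 0 0;0 .027 0 0 0 0 0;0 .030 0 0 0 0 0'
```

```text
t: 2.35
tool_pos: [0.4725, 0.0164, 0.0643]
tool_rot: [3.141, -0.002, 0.002]
contact_force: [0.6, 0.2, -0.2]
opening: 0.0
grip_force: 0.0
t: 3.02
tool_pos: [0.5011, 0.017, 0.0631]
tool_rot: [3.141, -0.0, -0.005]
contact_force: [-3.4, -1.4, 2.5]
opening: -0.0002
grip_force: 2.3
```

```bash
python3 jog.py '0 .003 0 0 0 0 0;0 .006 0 0 0 0 0;0 .009 0 0 0 0 0;0 .012 0 0 0 0 0;0 .015 0 0 0 0 0;0 .018 0 0 0 0 0;0 .020 0 0 0 0 0;0 .020 0 0 0 0 0' && python3 jog.py '0 .002 0 0 0 0 0;0 .004 0 0 0 0 0;0 .006 0 0 0 0 0;0 .006 0 0 0 0 0'
```

```text
t: 3.68
tool_pos: [0.5215, 0.0169, 0.063]
tool_rot: [3.141, -0.0, -0.003]
contact_force: [-4.2, -0.6, 2.6]
opening: 0.0001
grip_force: 2.3
t: 4.02
tool_pos: [0.5274, 0.0169, 0.063]
tool_rot: [3.141, -0.0, -0.003]
contact_force: [-4.5, 0.0, 3.5]
opening: 0.0001
grip_force: 2.4
```

```bash
python3 jog.py '0 .001 0 0 0 0 0;0 .002 0 0 0 0 0;0 .002 0 0 0 0 0' && python3 jog.py '0 .001 0 0 0 0 0;0 .002 0 0 0 0 0;0 .002 0 0 0 0 0'
python3 - <<'E'
from h import *
import cv2
for n,(x,y,w,h),k in(("top",(284,172,70,130),4),("scene",(245,185,165,140),3)):
    im=ctrl.get_image(n)[y:y+h,x:x+w,::-1]
    im=cv2.resize(cv2.convertScaleAbs(im,alpha=1.6),None,fx=k,fy=k,interpolation=cv2.INTER_CUBIC)
    globals()[n]=im
c=np.zeros((520,780,3),np.uint8);c[:,:280]=top;c[:420,280:775]=scene
cv2.imwrite("pics/push1.png",c)
E
```

```text
t: 4.27
tool_pos: [0.5291, 0.0169, 0.0629]
tool_rot: [3.141, -0.0, -0.004]
contact_force: [-5.6, -1.0, 3.1]
opening: -0.0
grip_force: 2.7
t: 4.52
tool_pos: [0.5311, 0.0169, 0.0629]
tool_rot: [3.141, -0.0, -0.004]
contact_force: [-4.9, -0.4, 2.3]
opening: 0.0002
grip_force: 2.7
```

View pics/push1.png

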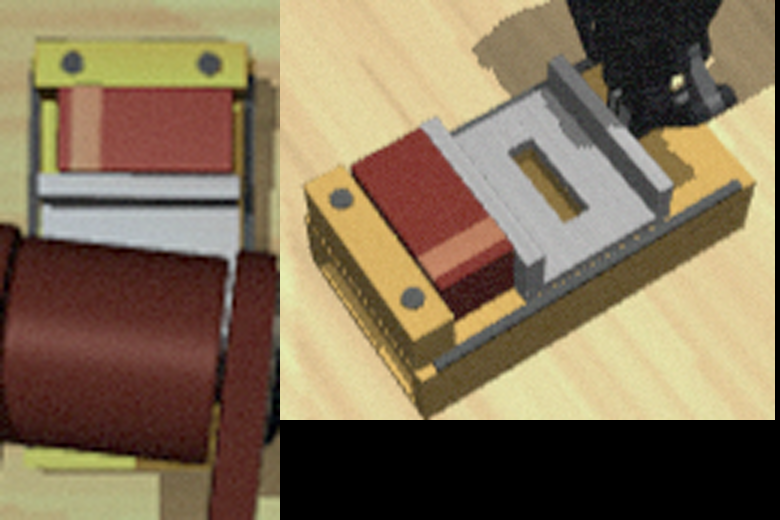

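The stone is now square and nearly touching the stop, with only a thin gap left. The slot is at about (550,180) in the scene crop. I'll keep pushing in small steps until the force rises.

```bash
python3 jog.py '0 .001 0 0 0 0 0;0 .001 0 0 0 0 0;0 .002 0 0 0 0 0;0 .002 0 0 0 0 0' && python3 jog.py '0 .001 0 0 0 0 0;0 .001 0 0 0 0 0;0 .002 0 0 0 0 0;0 .002 0 0 0 0 0'
```

```text
t: 4.95
tool_pos: [0.5311, 0.0169, 0.0629]
tool_rot: [3.141, 0.0, -0.013]
contact_force: [-14.2, -1.8, 10.5]
opening: -0.0002
grip_force: 7.0
t: 5.28
tool_pos: [0.531, 0.0169, 0.0629]
tool_rot: [3.141, 0.001, -0.022]
contact_force: [-22.8, -1.7, 16.4]
opening: 0.0002
grip_force: 11.3
```

Force has risen to 23 N with no further motion, so the jaw is home. I'll retreat and head for the key.

```bash
python3 jog.py '0 -.015 0 0 0 0 0;0 -.035 0 0 0 0 0;0 -.04 0 0 -.04 0 0 0' 2>&1 | tail -2; python3 jog.py '0 -.015 0 0 0 0 0;0 -.035 0 0 0 0 0;0 -.035 0 -.04 0 0 0;0 -.035 0 -.08 0 0 0;.085 -.035 0 -.12 0 0 0;.085 -.035 0 -.15 0 0 0;.085 -.035 0 -.15 0 0 0'
python3 - <<'E'
from h import *
to([.5306,-.2585,.2],-.297)
E
```

```text
~~~~~~~^^^^^^^^^^^^^^^
ValueError: setting an array element with a sequence. The requested array has an inhomogeneous shape after 1 dimensions. The detected shape was (3,) + inhomogeneous part.
t: 5.87
tool_pos: [0.5057, 0.0166, 0.2223]
tool_rot: [3.14, -0.0, 0.026]
contact_force: [-0.2, 0.4, 1.3]
opening: 0.0353
grip_force: 0.0
tool delta [0.0246 0.2751 0.0232] pos [0.5057 0.0166 0.2223]
tool y at -1.5708990262301383 rz needed -1.2738990262301382 q6 1.456299393460092
```

```bash
python3 jog.py '.085 .027 .275 .022 0 0 -1.274;.085 .027 .275 .022 0 0 -1.274;.085 .027 .275 .022 0 0 -1.274;.085 .027 .275 .022 0 0 -1.274;.085 .027 .275 .022 0 0 -1.274;.085 .027 .275 .022 0 0 -1.274;.085 .027 .275 .022 0 0 -1.274;.085 .027 .275 .022 0 0 -1.274;.085 .027 .275 .022 0 0 -1.274;.085 .027 .275 .022 0 0 -1.274;.085 .027 .275 .022 0 0 -1.274;.085 .027 .275 .022 0 0 -1.274;.085 .027 .275 .022 0 0 -1.274;.085 .027 .275 .022 0 0 -1.274'
python3 - <<'E'
from h import *
import cv2
a=ctrl.get_image("top");
im=cv2.resize(cv2.convertScaleAbs(a[172:302,284:484,::-1],alpha=1.6),None,fx=4,fy=4,interpolation=cv2.INTER_CUBIC);cv2.imwrite("pics/home.png",im)
to([.5306,-.2585,.0835],-.297)
E
```

```text
t: 7.03
tool_pos: [0.5281, -0.258, 0.1911]
tool_rot: [2.527, 1.866, 0.0]
contact_force: [-0.2, 0.9, -0.3]
opening: 0.085
grip_force: 0.0
tool delta [0.0003 0.0026 0.1077] pos [ 0.528  -0.258   0.1912]
tool y at -0.2982553632028231 rz needed -0.0012553632028231565 q6 -0.2828843862884474
```

View pics/home.png

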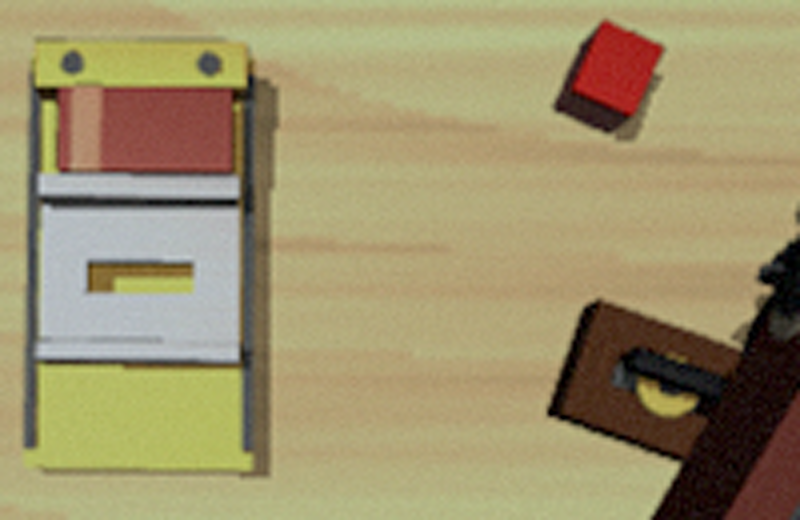

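The jaw is home and the stone is squared between the jaw and the stop. The slot shows at crop (86..193, 262..293). Next I'll go down on the key.

```bash
python3 - <<'E'
from h import *
q=np.array([atz("top",*T(*a),.06) for a in[(86,262),(193,262),(193,293),(86,293)]]);print(q,q.mean(0))
E
python3 jog.py '.085 0 .0025 .035 0 0 0;.085 0 .0025 .07 0 0 0;.085 0 .0025 .095 0 0 0;.085 0 .0025 .108 0 0 0;.085 0 .0025 .108 0 0 0;.085 0 .0025 .108 0 0 0' && python3 jog.py '0 0 0 0 0 0 0;0 0 0 0 0 0 0;0 0 0 0 0 0 0;0 0 0 0 0 0 0;0 0 0 0 0 0 0;0 0 0 0 0 0 0;0 0 0 0 0 0 0;0 0 0 0 0 0 0;0 0 0 0 0 0 0;0 0 0 0 0 0 0' 50
```

```text
[[ 0.59363112  0.04413291  0.06      ]
 [ 0.59384538 -0.01191828  0.06      ]
 [ 0.57755351 -0.01198515  0.06      ]
 [ 0.57732459  0.0439768   0.06      ]] [0.58558865 0.01605157 0.06      ]
t: 7.58
tool_pos: [0.5303, -0.2587, 0.0834]
tool_rot: [-2.526, -1.868, 0.0]
contact_force: [-0.1, 0.0, 0.7]
opening: 0.0849
grip_force: 0.0
t: 8.42
tool_pos: [0.5305, -0.2588, 0.0837]
tool_rot: [2.525, 1.868, 0.001]
contact_force: [-0.3, 0.3, 3.0]
opening: 0.0116
grip_force: 53.0
```

```bash
python3 jog.py '0 0 0 -.01 0 0 0;0 0 0 -.025 0 0 0;0 0 0 -.045 0 0 0;0 0 0 -.07 0 0 0;0 0 0 -.10 0 0 0;0 0 0 -.12 0 0 0;0 0 0 -.12 0 0 0;0 0 0 -.12 0 0 0'
python3 - <<'E'
from h import *
to([.5856,.0160,.2035],0)
E
```

```text
t: 9.08
tool_pos: [0.5305, -0.259, 0.2046]
tool_rot: [2.524, 1.867, 0.001]
contact_force: [-0.2, 0.8, -2.3]
opening: 0.0113
grip_force: 52.4
tool delta [ 0.2791 -0.0278  0.0008] pos [ 0.5305 -0.259   0.2046]
tool y at -0.297004229614304 rz needed -0.29700422961430406 q6 -0.2831085850577765
```

```bash
python3 jog.py '0 .035 -.003 0 0 0 -.05;0 .075 -.007 0 0 0 -.1;0 .115 -.011 0 0 0 -.15;0 .155 -.015 0 0 0 -.2;0 .19 -.019 0 0 0 -.25;0 .225 -.022 0 0 0 -.297;0 .255 -.025 0 0 0 -.297;0 .272 -.027 0 0 0 -.297;0 .279 -.028 0 0 0 -.297;0 .279 -.028 0 0 0 -.297;0 .279 -.028 0 0 0 -.297;0 .279 -.028 0 0 0 -.297'
python3 - <<'E'
from h import *
import cv2
a=ctrl.get_image("scene")[60:300,240:460,::-1]
im=cv2.resize(cv2.convertScaleAbs(a,alpha=1.7),None,fx=2.5,fy=2.5,interpolation=cv2.INTER_CUBIC);cv2.imwrite("pics/held.png",im)
to([.5856,.0160,.2035],0)
# predicted pixels (crop) of head/collar/handle if key is exactly centred on TCP
o=ctrl.get_obs();b=o["tool_pos"]-[0,0,.0785];p=P["scene"];Ti=np.linalg.inv(p["T"])
def px(X): c=Ti[:3,:3]@X+Ti[:3,3];return ((p["fx"]*c[0]/c[2]+p["cx"]-240)*2.5).round(1),((p["fy"]*c[1]/c[2]+p["cy"]-60)*2.5).round(1)
for z in(0,.015):
  for sx,sy in((1,1),(1,-1),(-1,-1),(-1,1)):print(z,sx,sy,px(b+[sx*.006,sy*.025,z]))
print("per mm x",np.subtract(px(b+[.001,0,0]),px(b)),"y",np.subtract(px(b+[0,.001,0]),px(b)))
E
```

```text
t: 10.08
tool_pos: [0.5845, 0.0151, 0.2024]
tool_rot: [-2.222, -2.219, 0.002]
contact_force: [0.2, -0.9, -1.4]
opening: 0.011
grip_force: 52.3
tool delta [ 0.0011  0.0009 -0.0008] pos [0.5847 0.0149 0.2027]
tool y at -0.001724461615322859 rz needed -0.0017244616153229142 q6 -0.09972208495336758
0 1 1 (np.float64(254.6), np.float64(433.9))
0 1 -1 (np.float64(207.9), np.float64(378.6))
0 -1 -1 (np.float64(223.7), np.float64(369.9))
0 -1 1 (np.float64(270.6), np.float64(424.7))
0.015 1 1 (np.float64(255.8), np.float64(419.8))
0.015 1 -1 (np.float64(208.2), np.float64(364.0))
0.015 -1 -1 (np.float64(224.3), np.float64(355.3))
0.015 -1 1 (np.float64(272.0), np.float64(410.6))
per mm x [-1.3  0.7] y [0.9 1.1]
```

View pics/held.png

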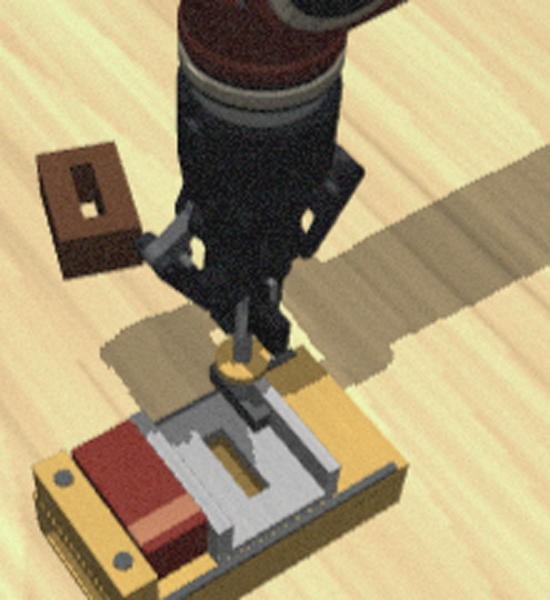

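The key hangs from the gripper with its head at about (212..270, 365..428). I'll enlarge that area with the prediction overlaid to check for an offset.

Run:
```python
from h import *
import cv2
a=ctrl.get_image("scene")[190:250,310:370,::-1]
im=cv2.resize(cv2.convertScaleAbs(a,alpha=2.6),None,fx=10,fy=10,interpolation=cv2.INTER_CUBIC)
o=ctrl.get_obs();print(o["tool_pos"],o["contact_force"]);b=o["tool_pos"]-[0,0,.0785];p=P["scene"];Ti=np.linalg.inv(p["T"])
def px(X): c=Ti[:3,:3]@X+Ti[:3,3];return int((p["fx"]*c[0]/c[2]+p["cx"]-309.5)*10),int((p["fy"]*c[1]/c[2]+p["cy"]-189.5)*10)
for z,col in((0,(0,0,255)),(.015,(0,255,0))):
  cv2.polylines(im,[np.array([px(b+[sx*.006,sy*.025,z]) for sx,sy in((1,1),(1,-1),(-1,-1),(-1,1))])],True,col,1)
t=np.linspace(0,6.28,40);cv2.polylines(im,[np.array([px(b+[.016*np.cos(s),.016*np.sin(s),.04]) for s in t])],True,(255,0,0),1)
print("x",np.subtract(px(b+[.01,0,0]),px(b))/10,"y",np.subtract(px(b+[0,.01,0]),px(b))/10,"z",np.subtract(px(b+[0,0,.01]),px(b))/10,"10px/px; per mm")
cv2.imwrite("pics/head.png",im)
```

```text
[0.58483393 0.01492344 0.20297012] [-0.55052282  0.33919773 -1.20469859]
x [-5.3  3. ] y [3.8 4.5] z [ 0.3 -3.8] 10px/px; per mm
```

View pics/head.png

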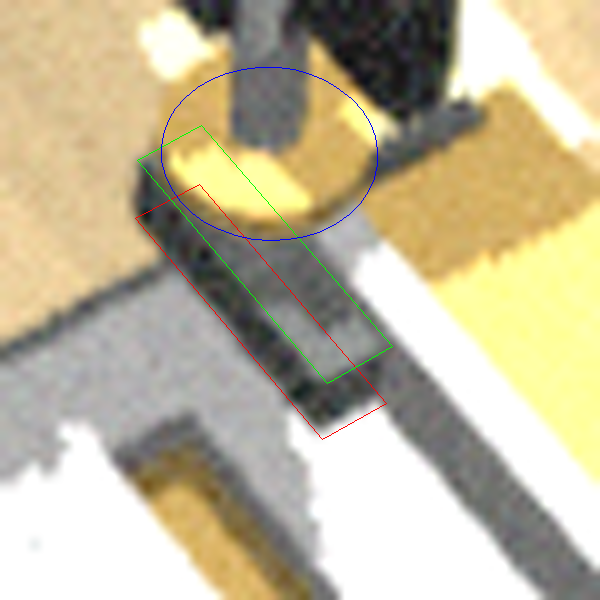

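Run:
```python
from h import *
p=P["scene"];Ti=np.linalg.inv(p["T"])
def px(X): c=Ti[:3,:3]@X+Ti[:3,3];return np.array([(p["fx"]*c[0]/c[2]+p["cx"]),(p["fy"]*c[1]/c[2]+p["cy"])])
for c in((.594,-.012,.06),(.577,-.012,.06),(.577,.044,.06),(.594,.044,.06)):
  q=px(np.array(c));print("head.png",((q-[309.5,189.5])*10).round(),"held.png",((q-[240,60])*2.5).round())
```

```text
head.png [108. 450.] held.png [201. 436.]
head.png [192. 402.] held.png [222. 424.]
head.png [388. 639.] held.png [271. 483.]
head.png [303. 689.] held.png [250. 496.]
```

The head looks about 1.5 mm to −y of the TCP, and maybe 2–3 mm high, relative to the slot in the same view. I'll shift +y and lower to just above the jaw before comparing again.

```bash
python3 jog.py '0 .0026 .0008 .02 0 0 0;0 .0026 .0008 .04 0 0 0;0 .0026 .0008 .053 0 0 0;0 .0026 .0008 .053 0 0 0;0 .0026 .0008 .053 0 0 0'
python3 - <<'E'
from h import *
import cv2
a=ctrl.get_image("scene")[205:265,310:370,::-1]
im=cv2.resize(cv2.convertScaleAbs(a,alpha=2.2),None,fx=10,fy=10,interpolation=cv2.INTER_CUBIC)
o=ctrl.get_obs();print(o["tool_pos"],o["contact_force"]);b=o["tool_pos"]-[0,0,.0785];p=P["scene"];Ti=np.linalg.inv(p["T"])
def px(X): c=Ti[:3,:3]@X+Ti[:3,3];return int((p["fx"]*c[0]/c[2]+p["cx"]-309.5)*10),int((p["fy"]*c[1]/c[2]+p["cy"]-204.5)*10)
def box(c,hx,hy,z,col): cv2.polylines(im,[np.array([px(np.array([c[0]+sx*hx,c[1]+sy*hy,z])) for sx,sy in((1,1),(1,-1),(-1,-1),(-1,1))])],True,col,1)
box(b,.006,.025,b[2],(0,0,255));box(b,.006,.025,b[2]+.015,(0,255,0));box((.5856,.016),.0085,.028,.06,(255,0,255));box((.595-.0075,.016),.0475,.052,.06,(255,0,0))
print(b)
cv2.imwrite("pics/near.png",im)
E
```

```text
t: 10.6
tool_pos: [0.5852, 0.0183, 0.1494]
tool_rot: [-2.221, -2.219, 0.002]
contact_force: [0.7, 0.3, -1.8]
opening: 0.0112
grip_force: 52.3
[0.58610162 0.01835886 0.15077631] [-0.42274233 -0.34108835 -1.82884285]
[0.58610162 0.01835886 0.07227631]
```

View pics/near.png

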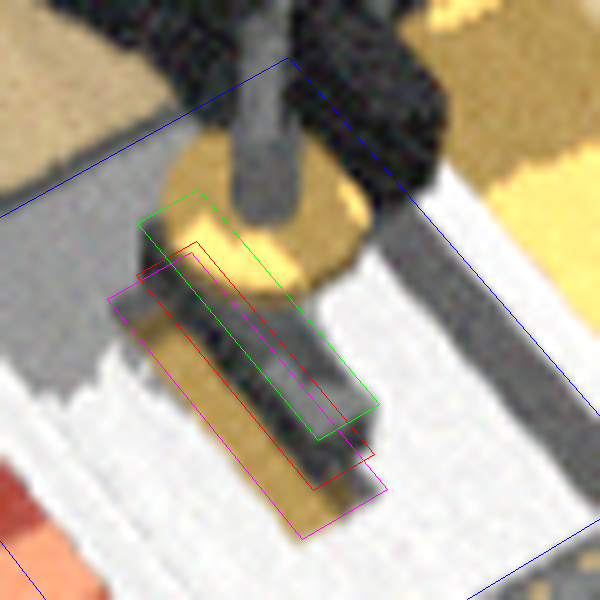

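The slot matches its magenta prediction. The head sits within about 1 mm of the prediction and, as projected down, lies within the slot. I'll lower gently with force checks.

```bash
python3 jog.py '0 -.001 0 .006 0 0 0;0 -.001 0 .012 0 0 0;0 -.001 0 .018 0 0 0;0 -.001 0 .023 0 0 0;0 -.001 0 .023 0 0 0' && python3 jog.py '0 0 0 .005 0 0 0;0 0 0 .010 0 0 0;0 0 0 .015 0 0 0;0 0 0 .020 0 0 0;0 0 0 .020 0 0 0'
```

```text
t: 11.07
tool_pos: [0.5849, 0.018, 0.1256]
tool_rot: [-2.22, -2.22, 0.003]
contact_force: [-0.0, 0.8, -2.1]
opening: 0.0114
grip_force: 52.3
t: 11.48
tool_pos: [0.5849, 0.0179, 0.1057]
tool_rot: [-2.22, -2.22, 0.002]
contact_force: [0.8, 0.3, -1.4]
opening: 0.011
grip_force: 52.3
```

In freely, with no side force. The collar should seat at a TCP height of about 0.098.

```bash
python3 jog.py '0 0 0 .003 0 0 0;0 0 0 .005 0 0 0;0 0 0 .006 0 0 0;0 0 0 .006 0 0 0' && python3 jog.py '0 0 0 .001 0 0 0;0 0 0 .002 0 0 0;0 0 0 .002 0 0 0'
```

```text
t: 11.82
tool_pos: [0.5858, 0.0178, 0.1011]
tool_rot: [-2.221, -2.221, 0.0]
contact_force: [-0.2, 1.1, -1.4]
opening: 0.0108
grip_force: 52.3
t: 12.07
tool_pos: [0.5858, 0.0179, 0.0992]
tool_rot: [-2.221, -2.221, 0.0]
contact_force: [-0.6, -0.3, -2.1]
opening: 0.0112
grip_force: 52.3
```

```bash
python3 jog.py '0 0 0 .001 0 0 0;0 0 0 .001 0 0 0;0 0 0 .001 0 0 0' && python3 jog.py '0 0 0 .001 0 0 0;0 0 0 .001 0 0 0;0 0 0 .001 0 0 0'&& python3 jog.py '0 0 0 .001 0 0 0;0 0 0 .001 0 0 0;0 0 0 .001 0 0 0'
```

```text
t: 12.32
tool_pos: [0.5861, 0.0178, 0.0987]
tool_rot: [2.221, 2.221, 0.001]
contact_force: [-0.8, -0.2, 0.8]
opening: 0.011
grip_force: 52.4
t: 12.57
tool_pos: [0.5863, 0.0178, 0.0987]
tool_rot: [2.221, 2.221, 0.001]
contact_force: [-1.8, 0.4, 5.9]
opening: 0.0111
grip_force: 53.2
t: 12.82
tool_pos: [0.5864, 0.0178, 0.0986]
tool_rot: [2.221, 2.221, 0.0]
contact_force: [-4.4, 0.0, 9.6]
opening: 0.0114
grip_force: 53.8
```

The collar seated exactly at the expected height, 0.0987. I'll ease the load and make the quarter turn.

```bash
python3 jog.py '0 0 0 -.001 0 0 .12;0 0 0 -.001 0 0 .24;0 0 0 -.001 0 0 .36;0 0 0 -.001 0 0 .48;0 0 0 -.001 0 0 .6' && python3 jog.py '0 0 0 0 0 0 .12;0 0 0 0 0 0 .24;0 0 0 0 0 0 .36;0 0 0 0 0 0 .48;0 0 0 0 0 0 .6;0 0 0 0 0 0 .72;0 0 0 0 0 0 .84;0 0 0 0 0 0 .96;0 0 0 0 0 0 .972;0 0 0 0 0 0 .972;0 0 0 0 0 0 .972'
python3 - <<'E'
from h import *
to([.5856,.017,.0987],-np.pi/2)
E
```

```text
t: 13.23
tool_pos: [0.5868, 0.0169, 0.0987]
tool_rot: [2.78, 1.456, 0.001]
contact_force: [-0.4, -3.2, 3.3]
opening: 0.0109
grip_force: 53.0
t: 14.15
tool_pos: [0.5868, 0.0174, 0.0987]
tool_rot: [3.141, 0.003, 0.003]
contact_force: [-1.7, -1.5, 5.7]
opening: 0.0114
grip_force: 53.3
tool delta [-0.0012  0.0004 -0.    ] pos [0.5868 0.0174 0.0987]
tool y at -1.5688668183968735 rz needed 0.0019295083980230832 q6 1.4724072040728213
```

```bash
python3 jog.py '.06 0 0 0 0 0 0;.06 0 0 0 0 0 0;.06 0 0 0 0 0 0;.06 0 0 0 0 0 0;.06 0 0 0 0 0 0;.06 0 0 0 0 0 0' && python3 jog.py '.06 0 0 -.02 0 0 0;.06 0 0 -.05 0 0 0;.06 0 0 -.09 0 0 0;.06 0 0 -.13 0 0 0;.06 -.03 .03 -.15 0 0 0;.06 -.06 .06 -.15 0 0 0;.06 -.09 .1 -.15 0 0 0;.06 -.1 .14 -.15 0 0 0;.06 -.12 .18 -.15 0 0 0;.06 -.12 .22 -.15 0 0 0;.06 -.12 .25 -.15 0 0 0;.06 -.12 .25 -.15 0 0 0'
python3 - <<'E'
from h import *
import cv2
c=np.zeros((520,780,3),np.uint8)
for n,(x,y,w,h),x0 in(("top",(284,172,75,130),0),("scene",(245,185,120,130),300)):
    im=ctrl.get_image(n)[y:y+h,x:x+w,::-1]
    im=cv2.resize(cv2.convertScaleAbs(im,alpha=1.6),None,fx=4,fy=4,interpolation=cv2.INTER_CUBIC);c[:,x0:x0+w*4]=im
cv2.imwrite("pics/end.png",c)
E
```

```text
t: 14.65
tool_pos: [0.5857, 0.0179, 0.097]
tool_rot: [-3.141, 0.001, 0.001]
contact_force: [-0.1, -1.1, -0.6]
opening: 0.0601
grip_force: 0.0
t: 15.65
tool_pos: [0.4643, -0.2377, 0.2475]
tool_rot: [3.139, -0.012, 0.0]
contact_force: [-0.7, 0.9, 0.7]
opening: 0.0602
grip_force: 0.0
```

View pics/end.png

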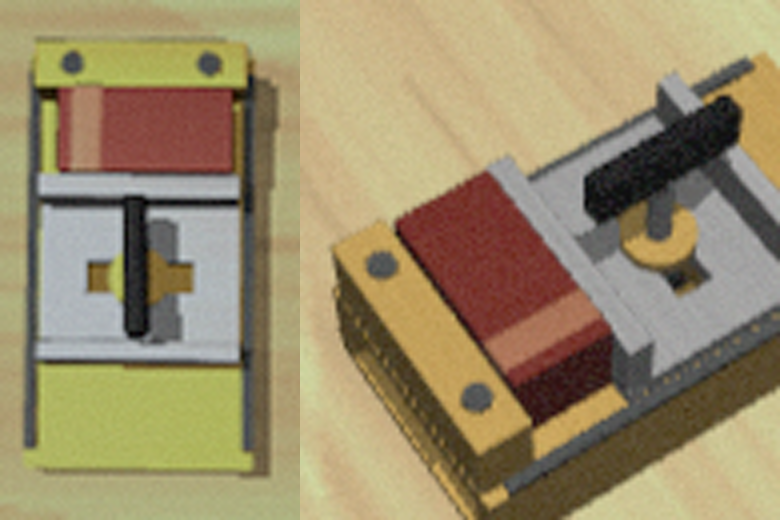

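The handle at (135,265) lies along vise x, the collar is seated on the jaw, and the stone is nipped squarely against the stop. The robot is clear, so I'll hand in.

```bash
python3 -c "
from station import ctrl
print(ctrl.finish_job())"
```

```text
the job is handed in; nothing more can be done
None
```

The job is handed in at about 16 s: the jaw is home with the stone nipped squarely, the T-key is seated and locked by a quarter turn, and the jar and the two other seals were never approached.

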